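Ready the bench scale for the next food parcel

ROBOT

A 7-joint arm with a two-finger parallel gripper is mounted at the origin on the work surface. World frame = base frame: x ahead of the robot, y to its left, z up, the work surface at z = 0. Lengths are in m, angles in rad, forces in N, time in s.
With the tool pointing down it reaches from about 0.425 to 0.925 m from the base axis. Payload 6.8 kg.
Tool frame: the origin (TCP) lies at the centre of the arm's flange, where the gripper is bolted on; the fingertips stand 173 mm ahead of it and the grasp point (between the pads) lies 155 mm ahead of it (finger_overhang is the distance from the TCP to the fingertips, in m); y points along the fingers, z is the direction in which the jaws open and shut, and the axes are right-handed (so a half turn about y gives the same grasp; the last joint's range is limited). The gripper opens to 85 mm and grips with 20 to 120 N. Pads are 22 mm wide; open, the fingers measure 114 mm over their backs; the gripper's body (76 mm by 85 mm) begins 54 mm behind the grasp point. The pads swing forward as they close: fully open they stand 13 mm farther back than shut.
Start: joints at [-1.393, 0.477, 0.022, 1.555, -0.011, 1.109, -0.083], TCP at [0.19, 0.648, 0.405] pointing down, gripper open.
Joint ranges: [-2.96, 2.96], [-0.34, 2.1], [-1.41, 1.46], [0.24, 2.44], [-1.37, 4.51], [0.17, 1.92], [-2.96, 2.96]. Speed limits (rad/s): [2.39, 2.39, 3.14, 3.14, 3.14, 3.14, 3.14].

INTERFACE

Orientations are given as a rotation vector (axis times angle).
In Python, from bench import get_obs, grab_frame, hand_in, finger_overhang gives the robot as it stands. The module is installed in compiled form; this text tells all that it offers.
- The arm moves only by the shell command python3 -m jog 'ROWS' [FORCE]. ROWS is JSON, a list of rows, each a list of 3 entries, a list of its own where there are three numbers: the shift along the tool's x, y, z in cm, then the turn about the tool's y in rad, then the gripper command: -1 is fully open, 1 is shut, values between are in proportion. In form: [[[x, y, z], twist, gripper], ...]. A call has 1 to 10 rows; each row is the pose to reach, as a shift and turn from the pose commanded when the call began, along the tool's axes at that moment; what a row does not reach only later rows make up. A row lasts 1/8 s, in which the tool goes at most 62.5 mm and 10.7 degrees, less where a joint would pass 70% of its speed; a pose out of reach is approached as far as the arm can. A call with a gripper value outside its range is refused whole. The fingers move at their own pace and stop on an object; FORCE is the grip in N (left out, the last holds). Time passes only in rows, so rows that repeat a pose let the fingers close. It gives the time, the measured TCP pose, the force and the opening at its end, in the units of the state.
- get_obs(): the state, without advancing time (a new reading comes with each control period).
- grab_frame(name): name is "scene" or "top" or "wrist"; returns a dict with "image" (480x640x3 uint8, blue, green, red), "fx", "fy", "cx", "cy" (pixels), "origin" and "rotation" of the camera in the world. Camera axes: x right, y up, looking along -z (the intrinsics and any distortion apply to the point x, -y, -z); pixel columns grow to the right and rows downward; lengths in m; the calibration is good to about 2 mm. A picture is of the moment at which its call begins. There is no depth.
- hand_in(): hands the job in, once; it reports no verdict.
The state is a dict: "clock": time; "joints": joint angles; "qvel": joint speeds; "tau": joint torques, N m; "tcp_pos": TCP position; "orientation": TCP orientation; "contact_force": force on the tool from outside, world axes, zero at the start; "moment": the same for the moment, N m; "grip_width": finger opening in m.
Only numpy, scipy, OpenCV 4.12 (cv2) and the standard library are available. Lean on these libraries where they do the work, as an engineer would, in place of code of your own. Each camera call takes 0.05 s, during which the arm holds its last target.

TASK

The scale on the packing bench is off and the empty can tray already stands on its platform: get it ready for the next parcel by pressing, in this order, the round power key at one end of the key row, the square unit key right beside it, and the wide tare key at the other end. Press each with a light fingertip tap that takes it down and lets it spring back up before the next. Do not press the two keys in between, and do not touch the weighing platform, the tray, or the can, jar and tin standing beside the scale.

Things in the scene. Friction and masses are not known exactly. Their poses are not given: they have to be found in the camera images.
- scale: White plastic bench scale, 310 mm wide, 375 mm deep, fixed; x points from the operator's side (key console) to the platform, z up. Origin on the bench below the middle of the key row. The flat console face rises at 18 degrees towards the platform, 47 mm high at the key row, 79 mm at its upper edge; display above the keys. Keys at y = +113, +62, +16, -30, -96 mm. 30 N on any part harms it.
- platform: Flat stainless weighing platform of the scale, 300 mm wide, 220 mm deep, 10 mm thick, top face 97 mm above the bench; origin at the middle of its underside. Its near edge lies 110 mm beyond the key row. Not to be touched.
- power_key_top (a point): Power key: the only round key, 26 mm in diameter, at the left end of the row as the operator faces the scale. Proud of the console face by 7 mm; point at the middle of its top, z out of the console (up, leaning 18 degrees towards the operator), y along the row towards the power key.
- unit_key_top (a point): Unit key: 24 mm square, the first square key beside the round power key, 51 mm from it centre to centre. Proud of the console face by 7 mm; point at the middle of its top, z out of the console (up, leaning 18 degrees towards the operator), y along the row towards the power key.
- tare_key_top (a point): Tare key: the only wide key, 54 mm along the row by 24 mm, at the other end of the row. Proud of the console face by 7 mm; point at the middle of its top, z out of the console (up, leaning 18 degrees towards the operator), y along the row towards the power key.
- print_key_top (a point): Print key, not to be pressed: 24 mm square, the second square key from the power key. Proud of the console face by 7 mm; point at the middle of its top, z out of the console (up, leaning 18 degrees towards the operator), y along the row towards the power key.
- hold_key_top (a point): Hold key, not to be pressed: 24 mm square, the third square key, beside the tare key. Proud of the console face by 7 mm; point at the middle of its top, z out of the console (up, leaning 18 degrees towards the operator), y along the row towards the power key.
- power_key (a joint): How far the power key is pressed, m: 0 up, 0.005 fully down on a hard stop. A spring (1.2 N to start, 4.2 N at 0.0025, 7.2 N at the bottom) brings it back up; it registers at about 0.0025.
- unit_key (a joint): How far the unit key is pressed, m: 0 up, 0.005 fully down on a hard stop. A spring (1.2 N to start, 4.2 N at 0.0025, 7.2 N at the bottom) brings it back up; it registers at about 0.0025.
- tare_key (a joint): How far the tare key is pressed, m: 0 up, 0.005 fully down on a hard stop. A spring (1.2 N to start, 4.2 N at 0.0025, 7.2 N at the bottom) brings it back up; it registers at about 0.0025.
- print_key (a joint): How far the print (not to be pressed) key is pressed, m: 0 up, 0.005 fully down on a hard stop. A spring (1.2 N to start, 4.2 N at 0.0025, 7.2 N at the bottom) brings it back up; it registers at about 0.0025.
- hold_key (a joint): How far the hold (not to be pressed) key is pressed, m: 0 up, 0.005 fully down on a hard stop. A spring (1.2 N to start, 4.2 N at 0.0025, 7.2 N at the bottom) brings it back up; it registers at about 0.0025.
- tray: Empty open cardboard can tray, 180 x 260 mm and 50 mm high, 4 mm walls, about 0.14 kg, loose on the platform; origin at the middle of its underside. Not to be touched.
- can: Food can with a red label, 66 mm in diameter, 102 mm high, standing loose beside the scale; origin at the middle of its underside.
- jar: Glass jar with a steel lid, 68 mm in diameter, 115 mm high, standing loose beside the scale; origin at the middle of its underside.
- tin: Short tin with a blue label, 65 mm in diameter, 60 mm high, standing loose beside the scale; origin at the middle of its underside.

How it is judged:
On the way, in this order (a step that is already met when the one before it is completed fails the run):
1. the power key is pressed down (at least 2.5 of 5 mm), no other key with it (value of joint power_key above 0.0025 m and value of joint each of unit_key, print_key, hold_key, tare_key below 0.001 m), for 0.03 s.
2. then, with the power key up again, the unit key is pressed down (value of joint unit_key above 0.0025 m and value of joint each of power_key, print_key, hold_key, tare_key below 0.001 m), for 0.03 s.
3. then, with the unit key up again, the tare key is pressed down (value of joint tare_key above 0.0025 m and value of joint each of power_key, unit_key, print_key, hold_key below 0.001 m), for 0.03 s.
At the end, for the whole second after the job is handed in: All keys are back up (within 1 mm), the tray still stands where it was on the platform (within 8 mm) at rest, and the can, jar and tin stand where they were (within 10 mm) (value of joint each of power_key, unit_key, print_key, hold_key, tare_key below 0.001 m and distance of tray from where it was at the start of the episode below 0.008 m and linear speed of tray below 0.02 m/s and distance of each of can, jar, tin from where it was at the start of the episode below 0.01 m); the robot touches nothing.
It fails at once if the print key or the hold key is pressed (2 mm or more) (value of joint any of print_key, hold_key above 0.002 m).
It fails at once if the robot presses on the scale with more than 30 N (contact force between any of the fingers, the arm and scale above 30 N).
It fails at once if the robot touches the weighing platform (contact force between any of the fingers, the arm and platform above 0.5 N).
It fails at once if the robot touches the tray, or it is shifted or lifted by more than 8 mm (contact force between any of the fingers, the arm and tray above 0.5 N or distance of tray from where it was at the start of the episode above 0.008 m).
It fails at once if the robot touches the can, jar or tin, or one is shifted or lifted by more than 10 mm (contact force between any of the fingers, the arm and can above 0.5 N or contact force between any of the fingers, the arm and jar above 0.5 N or contact force between any of the fingers, the arm and tin above 0.5 N or distance of any of can, jar, tin from where it was at the start of the episode above 0.01 m).
It also fails if it takes over 48 s, if anything falls off the work surface, if the arm or the gripper's body presses on something with over 40 N, if the wrist force passes 120 N, or if a joint passes its speed limit or range.

## Working session

There is one attempt and no reset: what is moved stays moved. The work goes in short steps, Python scripts to look and compute and a shell command to move; the robot and the scene stay as the last step left them, time stands still between calls to the robot, and variables do not carry over. Pictures are saved under pics/ and viewed, and the job is handed in when it is done.

```bash
mkdir -p pics
python3 - <<'E'
from bench import *
import cv2
o=get_obs()
for k in o: print(k,o[k])
print(finger_overhang if not callable(finger_overhang) else finger_overhang())
for n in("scene","top","wrist"):
    f=grab_frame(n); cv2.imwrite(f"pics/{n}0.png",f["image"]); print(n,f["fx"],f["fy"],f["cx"],f["cy"],f["origin"],f["rotation"],[k for k in f])
E
```

```text
clock 0.0
joints [-1.39308354  0.47781585  0.02233431  1.55645375 -0.01153866  1.10929172
 -0.08310032]
qvel [-6.58094205e-04  8.62818691e-05 -2.60130556e-05  9.70137019e-04
  8.88794249e-04  6.61366424e-05 -5.42134134e-04]
tau [ 7.06685514e-04 -5.96455300e+01  1.60812434e+00 -2.81194353e+01
  1.24632526e-02  9.40079684e-03  1.21420936e-05]
tcp_pos [0.19021389 0.64735843 0.40371377]
orientation [-1.56096665  0.22451614 -0.22426034]
contact_force [-0.41563785 -0.56492666  0.07107775]
moment [0.03415174 0.02145285 0.00617725]
grip_width 0.08556415858951717
0.1734
scene 490.2193983251119 490.2193983251119 323.5378211483461 238.42489935190713 [1.15097486 0.52760307 0.87224032] [0.40578451 0.86576351 2.17683695] ['image', 'fx', 'fy', 'cx', 'cy', 'origin', 'rotation']
top 588.5206482753307 588.5206482753307 311.36838492721057 239.23105305548404 [0.5359583  0.03762627 1.22081917] [ 0.03016937 -0.06248229 -1.59427195] ['image', 'fx', 'fy', 'cx', 'cy', 'origin', 'rotation']
wrist 380.3952671816256 380.3952671816256 317.2943114629057 242.71264297711917 [0.12540312 0.66681604 0.37367796] [-0.2364297  -0.17380511  1.27649868] ['image', 'fx', 'fy', 'cx', 'cy', 'origin', 'rotation']
```

View pics/scene0.png

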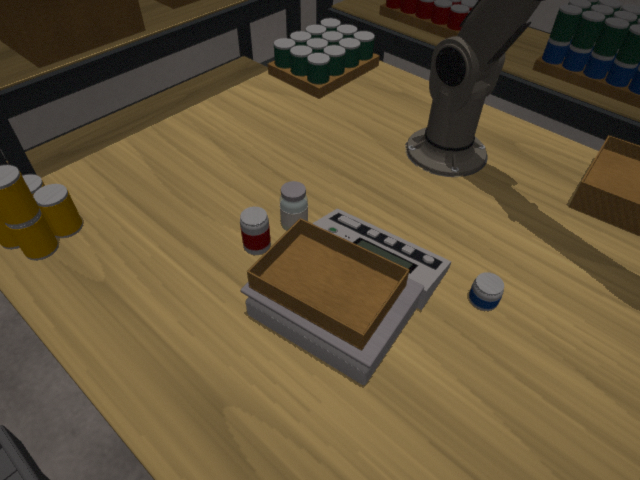

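View pics/top0.png

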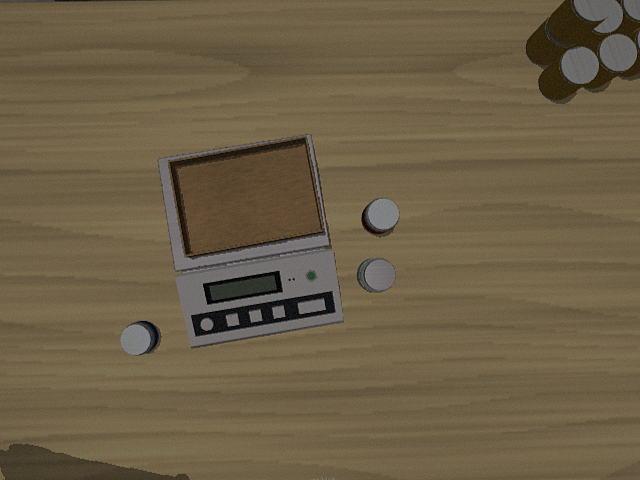

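View pics/wrist0.png

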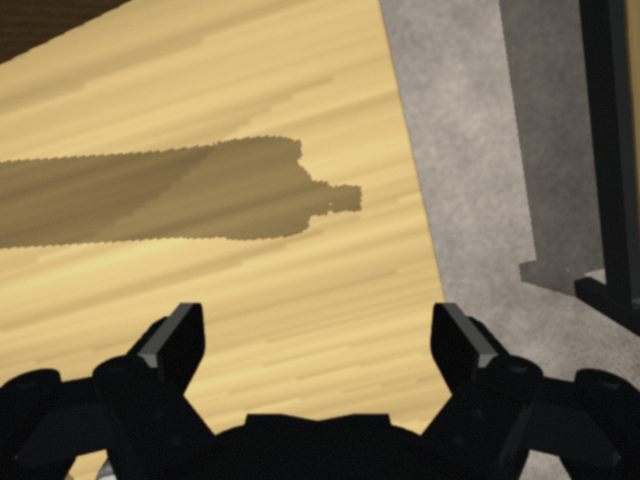

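```bash
cat > h.py <<'E'
from bench import *
import cv2, numpy as np
from scipy.spatial.transform import Rotation as R
def ray(f,p,z):
    d=R.from_rotvec(f["rotation"]).apply([(p[0]-f["cx"])/f["fx"],-(p[1]-f["cy"])/f["fy"],-1]); o=np.array(f["origin"])
    return o+d*(z-o[2])/d[2]
def proj(f,P):
    c=R.from_rotvec(f["rotation"]).inv().apply(np.array(P)-f["origin"])
    return f["cx"]+f["fx"]*c[0]/-c[2], f["cy"]-f["fy"]*c[1]/-c[2]
E
python3 - <<'E'
from h import *
f=grab_frame("top"); im=f["image"]
g=cv2.cvtColor(im,cv2.COLOR_BGR2GRAY)
m=np.zeros_like(g); 
# dark strip hull
dk=(g<50).astype(np.uint8); dk[:290]=0; dk[345:]=0; dk[:,:185]=0; dk[:,340:]=0
n,l,s,c=cv2.connectedComponentsWithStats(dk); i=1+np.argmax(s[1:,4])
pts=np.argwhere(l==i)[:,::-1].astype(np.int32); h=cv2.convexHull(pts); print("strip",cv2.minAreaRect(h))
cv2.fillConvexPoly(m,h,1); k=((g>95)&(m>0)).astype(np.uint8)
n,l,s,c=cv2.connectedComponentsWithStats(k)
P=[]
for i in range(1,n):
    if s[i,4]>40: P.append((c[i],s[i]))
P.sort(key=lambda t:t[0][0])
W=np.array([ray(f,p[0],0.0537) for p in P])
for p,w in zip(P,W): print(p[0].round(2),p[1],w.round(4))
off=np.array([113,62,16,-30,-96])/1000
if len(W)==5:
    A=np.polyfit(off,W[:,:2],1); print(A, np.linalg.norm(A[0]), np.arctan2(-A[0][0],A[0][1])); print((W[:,:2]-(off[:,None]*A[0]+A[1]))*1e3)
o=get_obs(); Rt=R.from_rotvec(o["orientation"]).as_matrix(); print("tool axes cols\n",Rt.round(3)); print("cam in tool",Rt.T@(np.array(grab_frame("wrist")["origin"])-o["tcp_pos"]))
for n,p in dict(can=(381,215,.102),jar=(377,275,.115),tin=(139,338,.06)).items(): print(n,ray(f,p[:2],p[2]))
E
```

```text
strip ((263.00115966796875, 313.276123046875), (21.45159149169922, 142.8592987060547), 80.29335021972656)
[206.46 324.18] [201 319  12  12 112] [0.4422 0.2229 0.0537]
[232.28 319.76] [226 314  13  12 123] [0.4495 0.1722 0.0537]
[255.34 315.74] [249 310  13  12 123] [0.4562 0.1268 0.0537]
[278.43 311.88] [272 306  13  13 122] [0.4625 0.0813 0.0537]
[311.27 306.19] [298 299  28  15 289] [0.472  0.0163 0.0537]
[[-0.1426329   0.98849009]
 [ 0.45833349  0.11104513]] 0.998727592806809 0.14330460592089211
[[-0.03334969  0.15227748]
 [-0.00215877 -0.11510042]
 [ 0.10687238 -0.04516083]
 [-0.07058387 -0.13003205]
 [-0.00078005  0.13801581]]
tool axes cols
 [[ 0.959 -0.     0.282]
 [-0.282 -0.001  0.959]
 [ 0.    -1.    -0.001]]
cam in tool [-0.06767729  0.03015598  0.00039916]
can [ 0.64485558 -0.12053503  0.102     ]
jar [ 0.53053877 -0.10757837  0.115     ]
tin [0.41941838 0.35305991 0.06      ]
```

```bash
python3 -m jog '[[[4,0,-4],-0.05,1],[[8,0,-8],-0.1,1],[[12,0,-12],-0.15,1],[[16,0,-16],-0.2,1],[[20,0,-20],-0.25,1],[[24,0,-24],-0.3,1],[[28,0,-28],-0.35,1],[[32,0,-31],-0.4,1],[[35.6,0,-33.8],-0.43,1],[[35.6,0,-33.8],-0.43,1]]' 20; python3 -m jog '[[[0,0,0],0,1],[[0,0,0],0,1]]'
cat > st.py <<'E'
from h import *
import sys
o=get_obs();Rt=R.from_rotvec(o["orientation"]).as_matrix()
print(o["clock"],np.round(o["tcp_pos"],4),finger_overhang if not callable(finger_overhang) else finger_overhang(),o["grip_width"],np.round(o["contact_force"],2)); print(Rt.round(3))
K=dict(power=(.4422,.2229),unit=(.4495,.1722),tare=(.4720,.0163))
for k,v in K.items():
    t=np.array([v[0]-.006*.9898,v[1]-.006*.1428,0.0553+.1734])
    print(k,"shift cm",(Rt.T@(t-o["tcp_pos"])*100).round(2),"twist",-(0.1433-np.arctan2(Rt[1,0],Rt[0,0])))
for n in sys.argv[1:]:
    w=n.split('_')[0]; f=grab_frame(w); cv2.imwrite(f"pics/{n}.png",f["image"])
E
python3 st.py wrist_1 scene_1
```

```text
clock: 1.5
tcp_pos: [0.4384, 0.2195, 0.4049]
orientation: [-1.569, -0.109, 0.107]
contact_force: [-0.4, 0.4, 0.1]
grip_width: 0.0004
clock: 1.75
tcp_pos: [0.4359, 0.2241, 0.4046]
orientation: [-1.567, -0.115, 0.115]
contact_force: [0.4, 0.2, -0.0]
grip_width: 0.0003
1.75 [0.4359 0.2241 0.4046] 0.1734 0.0002930726833206542 [ 0.45  0.17 -0.01]
[[ 0.989 -0.    -0.146]
 [ 0.146  0.     0.989]
 [-0.    -1.     0.   ]]
power shift cm [ 1.000e-02  1.759e+01 -2.200e-01] twist 0.0030268899878773403
unit shift cm [-1.000e-02  1.759e+01 -5.340e+00] twist 0.0030268899878773403
tare shift cm [ -0.05  17.59 -21.09] twist 0.0030268899878773403
```

View pics/wrist_1.png

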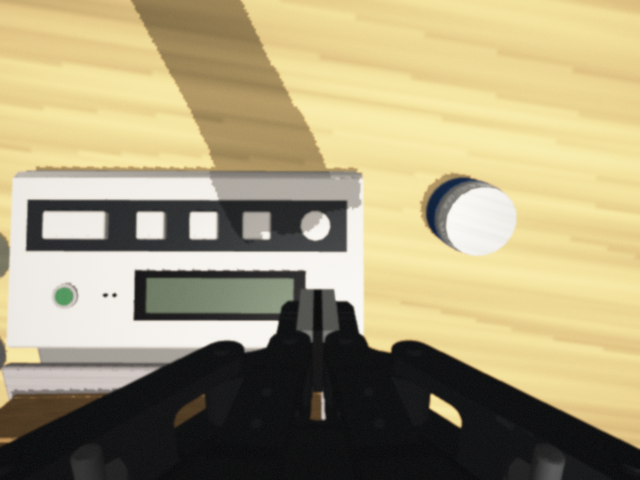

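View pics/scene_1.png

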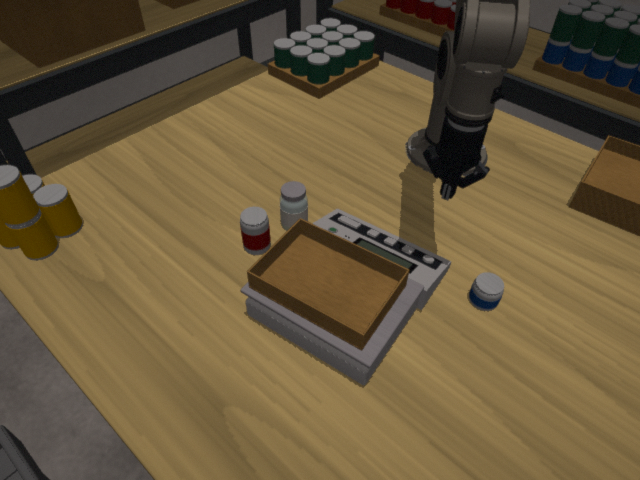

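The wrist view shows the key row with the power key at about (315, 226) and the closed tip aimed along the right-hand end of the row. The scene view shows the arm clear of everything. I'll cross-check the key positions from this view while descending partway.

```bash
python3 - <<'E'
from h import *
f=grab_frame("wrist")
for p in [(315.5,226),(256,225),(75,225)]: print(ray(f,p,.0537).round(4))
E
python3 -m jog '[[[0,4,-0.2],0,1],[[0,8,-0.2],0,1],[[0,12,-0.2],0,1],[[0,14.5,-0.2],0,1],[[0,14.5,-0.2],0,1],[[0,14.5,-0.2],0,1],[[0,14.5,-0.2],0,1]]'
python3 st.py wrist_2 scene_2
```

```text
[0.4434 0.2234 0.0537]
[0.45   0.1724 0.0537]
[0.4729 0.0175 0.0537]
clock: 2.78
tcp_pos: [0.4373, 0.2214, 0.2609]
orientation: [-1.566, -0.115, 0.112]
contact_force: [0.3, 0.1, -0.6]
grip_width: -0.0002
2.775 [0.4373 0.2214 0.2609] 0.1734 -0.00019917424235387822 [ 0.26  0.07 -0.63]
[[ 0.99   0.002 -0.144]
 [ 0.144  0.001  0.99 ]
 [ 0.002 -1.     0.001]]
power shift cm [-0.1   3.22  0.08] twist 0.0010134953588318008
unit shift cm [-0.11  3.22 -5.05] twist 0.0010134953588318008
tare shift cm [ -0.12   3.2  -20.8 ] twist 0.0010134953588318008
```

View pics/wrist_2.png

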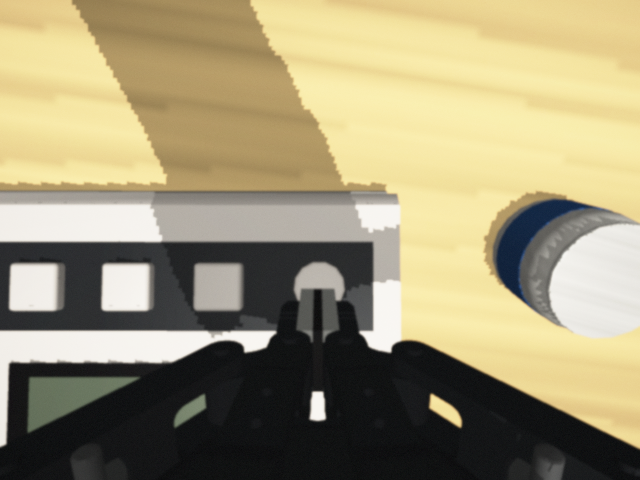

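View pics/scene_2.png

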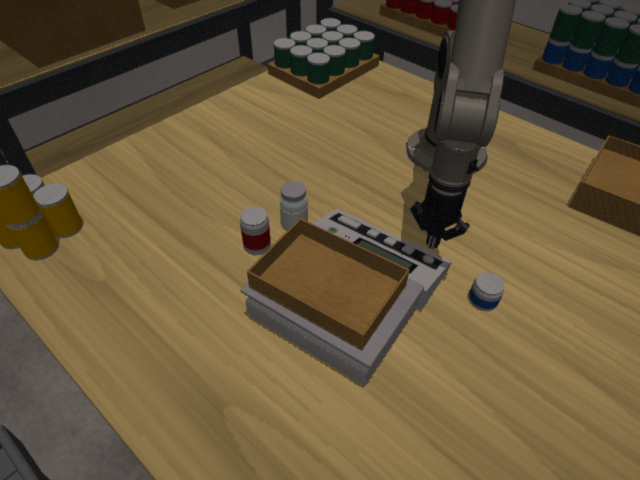

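The wrist view puts the tip directly over the power key, around (318, 290), and the two cameras agree to about 1 mm. I'll descend to just above it.

```bash
python3 -m jog '[[[-0.1,1,0.1],0,1],[[-0.1,2,0.1],0,1],[[-0.1,2.7,0.1],0,1],[[-0.1,2.7,0.1],0,1],[[-0.1,2.7,0.1],0,1]]'
python3 -m jog '[[[0,0.1,0],0,1],[[0,0.2,0],0,1],[[0,0.3,0],0,1],[[0,0.3,0],0,1],[[0,0.3,0],0,1]]'
python3 st.py
```

```text
clock: 3.5
tcp_pos: [0.4358, 0.2219, 0.2327]
orientation: [-1.568, -0.113, 0.113]
contact_force: [1.1, 0.2, 0.2]
grip_width: -0.0001
clock: 4.12
tcp_pos: [0.4357, 0.2219, 0.2297]
orientation: [-1.568, -0.113, 0.113]
contact_force: [0.4, -0.1, -0.8]
grip_width: -0.0
4.125 [0.4357 0.2219 0.2297] 0.1734 -1.1556887633910675e-05 [ 0.35 -0.13 -0.8 ]
[[ 0.99   0.    -0.144]
 [ 0.144  0.     0.99 ]
 [ 0.    -1.     0.   ]]
power shift cm [0.06 0.1  0.01] twist 0.0008560073345969255
unit shift cm [ 0.05  0.1  -5.11] twist 0.0008560073345969255
tare shift cm [  0.04   0.1  -20.86] twist 0.0008560073345969255
```

Expected contact is 1 mm below. I'll step down gently.

```bash
for i in 1; do python3 -m jog '[[[0,0.1,0],0,1],[[0,0.2,0],0,1],[[0,0.2,0],0,1],[[0,0.2,0],0,1]]'; done; python3 -m jog '[[[0,0.1,0],0,1],[[0,0.1,0],0,1],[[0,0.1,0],0,1]]'
```

```text
clock: 4.62
tcp_pos: [0.4358, 0.2219, 0.2277]
orientation: [-1.568, -0.113, 0.113]
contact_force: [0.8, 0.5, 1.1]
grip_width: 0.0003
clock: 5.0
tcp_pos: [0.4359, 0.2219, 0.2268]
orientation: [-1.568, -0.114, 0.113]
contact_force: [1.5, -0.4, 2.0]
grip_width: -0.0005
```

```bash
python3 -m jog '[[[0,0.1,0],0,1],[[0,0.1,0],0,1],[[0,0.1,0],0,1]]';python3 -m jog '[[[0,0.1,0],0,1],[[0,0.1,0],0,1],[[0,0.1,0],0,1]]'
```

```text
clock: 5.38
tcp_pos: [0.4359, 0.2219, 0.2258]
orientation: [-1.568, -0.114, 0.113]
contact_force: [0.7, 0.1, 2.9]
grip_width: -0.0001
clock: 5.75
tcp_pos: [0.4359, 0.222, 0.2249]
orientation: [-1.567, -0.114, 0.113]
contact_force: [2.1, 0.4, 4.8]
grip_width: 0.0002
```

```bash
python3 -m jog '[[[0,0.06,0],0,1],[[0,0.06,0],0,1],[[0,0.06,0],0,1]]';python3 st.py wrist_3
```

```text
clock: 6.12
tcp_pos: [0.4359, 0.222, 0.2243]
orientation: [-1.567, -0.114, 0.113]
contact_force: [1.2, -0.5, 5.7]
grip_width: 0.0001
6.125 [0.4359 0.222  0.2243] 0.1734 6.654404186033388e-05 [ 1.19 -0.54  5.66]
[[ 0.99   0.001 -0.144]
 [ 0.144  0.     0.99 ]
 [ 0.001 -1.     0.   ]]
power shift cm [ 0.03 -0.44  0.  ] twist 0.000880310675046514
unit shift cm [ 0.03 -0.44 -5.12] twist 0.000880310675046514
tare shift cm [ 2.000e-02 -4.500e-01 -2.087e+01] twist 0.000880310675046514
```

View pics/wrist_3.png

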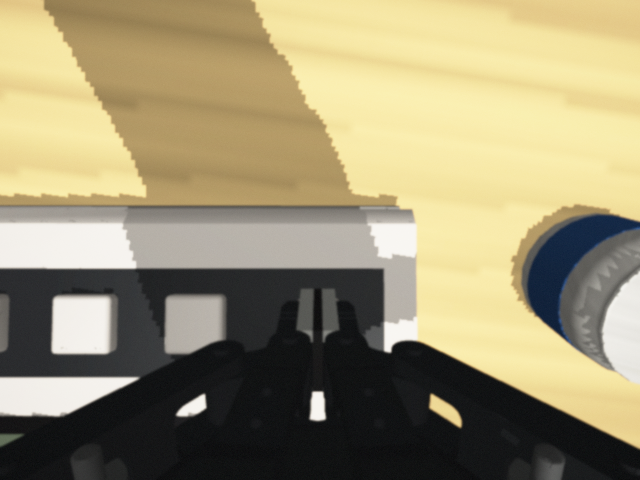

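The tip covers the whole power key at about (318, 310). The 5.7 N reading matches the spring at about 3.7 mm. Now I'll lift off and move to the unit key.

```bash
python3 -m jog '[[[0,-1,0],0,1],[[0,-2,0],0,1],[[0,-3,0],0,1],[[0,-3,-2.5],0,1],[[0,-3,-5.1],0,1],[[0,-3,-5.1],0,1],[[0,-3,-5.1],0,1],[[0,-3,-5.1],0,1]]'; python3 st.py wrist_4
```

```text
clock: 7.18
tcp_pos: [0.4429, 0.1724, 0.2542]
orientation: [-1.567, -0.114, 0.114]
contact_force: [-0.5, 0.5, -0.5]
grip_width: -0.0001
7.175 [0.4429 0.1724 0.2542] 0.1734 -0.00011477553080868978 [-0.51  0.47 -0.51]
[[ 0.989  0.    -0.145]
 [ 0.145  0.001  0.989]
 [ 0.    -1.     0.001]]
power shift cm [0.06 2.56 5.01] twist 0.002359412997522875
unit shift cm [ 0.05  2.55 -0.11] twist 0.002359412997522875
tare shift cm [ 1.000e-02  2.540e+00 -1.586e+01] twist 0.002359412997522875
```

View pics/wrist_4.png

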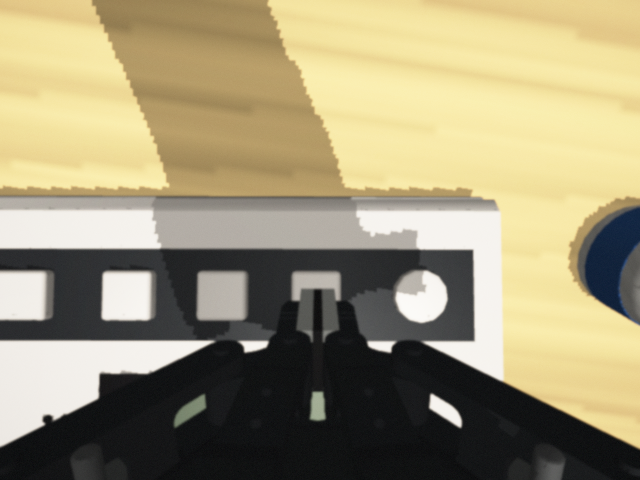

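The tip is centred over the unit key at (316, 290), and the power key at (420, 296) is back up.

```bash
python3 -m jog '[[[0,1,0],0,1],[[0,2,0],0,1],[[0,2.5,0],0,1],[[0,2.5,0],0,1],[[0,2.5,0],0,1]]'; python3 -m jog '[[[0,0.1,0],0,1],[[0,0.2,0],0,1],[[0,0.3,0],0,1],[[0,0.3,0],0,1],[[0,0.3,0],0,1]]'; python3 -m jog '[[[0,0.1,0],0,1],[[0,0.1,0],0,1],[[0,0.1,0],0,1]]'
```

```text
clock: 7.85
tcp_pos: [0.4431, 0.1714, 0.2291]
orientation: [-1.568, -0.113, 0.113]
contact_force: [0.4, 0.1, 0.9]
grip_width: -0.0004
clock: 8.48
tcp_pos: [0.4433, 0.1715, 0.2263]
orientation: [-1.567, -0.114, 0.112]
contact_force: [2.0, -0.1, 3.3]
grip_width: -0.0001
clock: 8.85
tcp_pos: [0.4432, 0.1715, 0.2252]
orientation: [-1.568, -0.114, 0.113]
contact_force: [1.2, 0.5, 4.0]
grip_width: -0.0003
```

```bash
python3 -m jog '[[[0,0.1,0],0,1],[[0,0.1,0],0,1],[[0,0.1,0],0,1]]'; python3 st.py
```

```text
clock: 9.22
tcp_pos: [0.4432, 0.1715, 0.2242]
orientation: [-1.568, -0.114, 0.113]
contact_force: [2.4, 0.6, 5.2]
grip_width: 0.0002
9.225 [0.4432 0.1715 0.2242] 0.1734 0.00018726958207780875 [2.36 0.57 5.15]
[[ 0.99   0.    -0.144]
 [ 0.144  0.     0.99 ]
 [ 0.001 -1.     0.   ]]
power shift cm [ 0.04 -0.45  5.1 ] twist 0.0009278021619364141
unit shift cm [ 0.03 -0.45 -0.02] twist 0.0009278021619364141
tare shift cm [  0.02  -0.45 -15.77] twist 0.0009278021619364141
```

The reading of about 5.6 N along the key axis corresponds to roughly 3.7 mm. I'll lift off and go to tare.

```bash
python3 -m jog '[[[0,-1,0],0,1],[[0,-2,0],0,1],[[0,-3,0],0,1],[[0,-3,-4],0,1],[[0,-3,-8],0,1],[[0,-3,-12],0,1],[[0,-3,-15.75],0,1],[[0,-3,-15.75],0,1],[[0,-3,-15.75],0,1],[[0,-3,-15.75],0,1]]'; python3 st.py wrist_5
```

```text
clock: 10.48
tcp_pos: [0.4656, 0.0168, 0.2542]
orientation: [-1.567, -0.115, 0.115]
contact_force: [-0.7, -0.8, 0.4]
grip_width: -0.0001
10.475 [0.4656 0.0168 0.2542] 0.1734 -0.00011005263817364844 [-0.68 -0.76  0.39]
[[ 0.989 -0.    -0.146]
 [ 0.146  0.001  0.989]
 [-0.    -1.     0.001]]
power shift cm [ 0.1   2.56 20.73] twist 0.002999357448914719
unit shift cm [ 0.08  2.56 15.61] twist 0.002999357448914719
tare shift cm [ 0.03  2.55 -0.14] twist 0.002999357448914719
```

View pics/wrist_5.png

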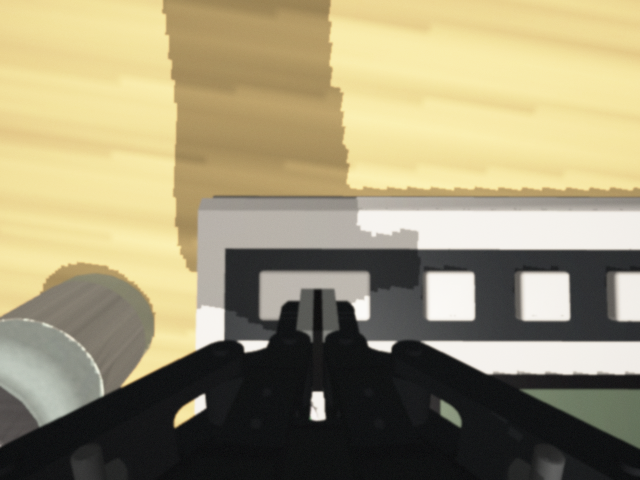

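The tip is centred on the wide tare key at (316, 295), and the jar at lower left is clear.

```bash
python3 -m jog '[[[0,1,0],0,1],[[0,2,0],0,1],[[0,2.5,0],0,1],[[0,2.5,0],0,1],[[0,2.5,0],0,1]]'; python3 -m jog '[[[0,0.1,0],0,1],[[0,0.2,0],0,1],[[0,0.3,0],0,1],[[0,0.3,0],0,1],[[0,0.3,0],0,1]]'; python3 -m jog '[[[0,0.1,0],0,1],[[0,0.1,0],0,1],[[0,0.1,0],0,1]]'
```

```text
clock: 11.15
tcp_pos: [0.4657, 0.0154, 0.2291]
orientation: [-1.568, -0.113, 0.113]
contact_force: [-0.6, -0.3, 0.9]
grip_width: 0.0002
clock: 11.78
tcp_pos: [0.466, 0.0155, 0.2263]
orientation: [-1.568, -0.114, 0.112]
contact_force: [1.3, -0.0, 4.0]
grip_width: -0.0004
clock: 12.15
tcp_pos: [0.4659, 0.0155, 0.2252]
orientation: [-1.568, -0.114, 0.113]
contact_force: [1.5, 0.1, 4.5]
grip_width: -0.0001
```

```bash
python3 -m jog '[[[0,0.1,0],0,1],[[0,0.1,0],0,1],[[0,0.1,0],0,1]]'; python3 -m jog '[[[0,-2,0],0,1],[[0,-5,0],0,1],[[0,-8,0],0,1],[[0,-12,0],0,1],[[0,-16,0],0,1],[[-5,-18,0],0,1],[[-5,-18,0],0,1],[[-5,-18,0],0,1],[[-5,-18,0],0,1]]'; python3 st.py wrist_6 scene_6 top_6
```

```text
clock: 12.52
tcp_pos: [0.4659, 0.0155, 0.2242]
orientation: [-1.568, -0.114, 0.113]
contact_force: [1.6, -0.1, 5.7]
grip_width: -0.0002
clock: 13.65
tcp_pos: [0.4166, 0.0085, 0.4033]
orientation: [-1.568, -0.112, 0.115]
contact_force: [0.9, 0.4, 0.7]
grip_width: -0.0001
13.65 [0.4166 0.0085 0.4033] 0.1734 -0.00012277947146582607 [0.87 0.37 0.75]
[[ 0.99  -0.002 -0.144]
 [ 0.144 -0.001  0.99 ]
 [-0.002 -1.    -0.   ]]
power shift cm [ 5.05 17.44 20.86] twist 0.0010443567652454466
unit shift cm [ 5.04 17.44 15.73] twist 0.0010443567652454466
tare shift cm [ 5.03 17.45 -0.02] twist 0.0010443567652454466
```

View pics/wrist_6.png

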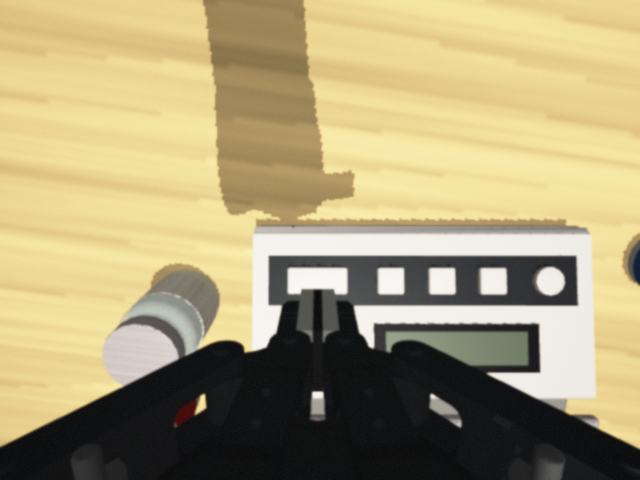

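View pics/scene_6.png

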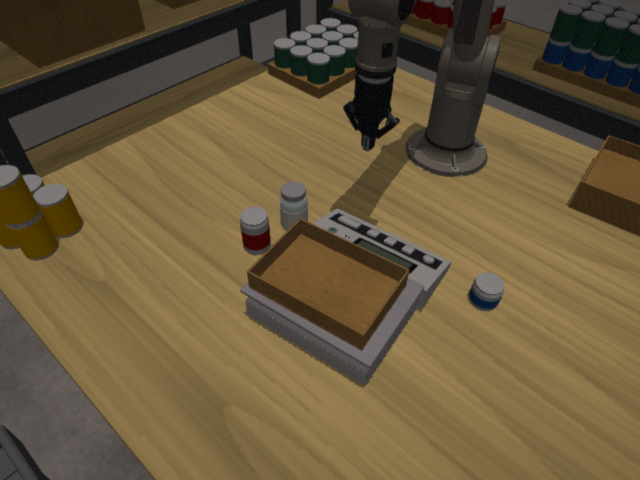

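All five keys are up: power at (550, 281) and tare at (317, 281) in the wrist view. In the scene view the tray, can, jar and tin are at the same pixels as at the start, and the arm is clear.

```bash
python3 -c "
import cv2,numpy as np
a=cv2.imread('pics/scene0.png');b=cv2.imread('pics/scene_6.png')
for n,r in dict(tray=(225,345,240,415),can=(205,255,235,272),jar=(178,230,278,312),tin=(270,310,465,510)).items():
  print(n,cv2.absdiff(a,b)[r[0]:r[1],r[2]:r[3]].mean())
from bench import hand_in; print(hand_in())"
```

```text
tray 2.6696349206349206
can 2.952072072072072
jar 2.66157616892911
tin 3.0355555555555553
the job is handed in; nothing more can be done
None
```

I pressed the power, unit and tare keys in that order with the closed fingertips, and handed the job in at about 14 s of the 48 s allowed.

- **Presses:** the force readings at the bottom were about 5.7 N, 5.6 N and 5.7 N, which the key springs put at roughly 3.7 mm of the 5 mm travel. That is above the 2.5 mm needed and short of the hard stop. I lifted the tip about 30 mm clear between keys, and the force dropped to noise each time.
- **Key positions:** the top and wrist cameras agreed on the key positions to about 1 mm, and the five-key spacing fit to within 0.2 mm.
- **Last checks:** the final wrist picture shows all five keys up. In the scene view, the areas around the tray, can, jar and tin differ from the first picture by only about 3 grey levels on average, so nothing visibly moved. The arm was clear of everything.

No check failed. Key travel could not be read directly, so it is inferred from force and tip height, and the hand-in gave no verdict.

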